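# Unlatch the load lever and hold it off its ball

## Robot

A 7-joint arm with a two-finger parallel gripper is mounted at the origin on the work surface. World frame = base frame: x ahead of the robot, y to its left, z up, the work surface at z = 0. Lengths are in m, angles in rad, forces in N, time in s.
With the tool pointing down it reaches from about 0.35 to 0.9 m from the base axis. Payload 7.2 kg.
Tool frame: the origin (TCP) lies between the finger pads; the fingertips stand 14 mm ahead of it and the grasp point (between the pads) lies 5 mm behind it; z points along the fingers, y is the line along which they close (so a half turn about z gives the same grasp; the last joint's range is limited). The gripper opens to 88 mm and grips with 3 to 60 N. Pads are 20 mm wide; open, the fingers measure 115 mm over their backs; the gripper's body (75 mm by 178 mm) begins 61 mm behind the grasp point.
Start: joints at [1.238, 0.411, -0.013, 1.596, 0.006, 1.134, -0.082], TCP at [0.164, -0.603, 0.237] pointing down, gripper open.
Joint ranges: [-2.95, 2.95], [-0.29, 1.99], [-1.47, 1.44], [0.14, 2.54], [-1.03, 4.17], [0.13, 1.85], [-2.86, 2.86]. Speed limits (rad/s): [2.39, 2.39, 3.01, 3.01, 3.14, 3.14, 3.14].

## Interface

Orientations are given as a unit quaternion [x, y, z, w].
In Python, from bench import status, eyes, r gives the robot as it stands.
- The arm moves only by the tool send_rows, never from a script. Its argument "targets" is a list of rows, each a list of 7 numbers: the opening, from 0 (shut) to 1 (fully open), then the shift along the world's x, y, z each as a share of 0.04 m, from -1 to 1, then the turn, a rotation vector about the world's x, y, z each as a share of 0.15 rad, from -1 to 1. A call has 1 to 12 rows; each row shifts and turns the commanded pose from where the row before left it; what a row does not reach is not made up. A row lasts 1/8 s, in which the tool goes at most 62.5 mm and 10.7 degrees, less where a joint would pass 70% of its speed; a pose out of reach is approached as far as the arm can. A call with a number of a shift or a turn outside -1 to 1 is refused whole. A call with a gripper value outside its range is refused whole. The fingers move at their own pace and stop on an object; "newtons" is the grip in N (left out, the last holds). Time passes only in rows, so rows that do not move let the fingers close. It gives the time, the measured TCP pose, the force, the opening and the grip force at its end, in the units of the state.
- status.read_state(): the state, without advancing time (a new reading comes with each control period).
- eyes.snapshot(name): name is "scene" or "top"; returns (picture, depth): 420x560x3 uint8, red, green, blue; 420x560 float32, m along the optical axis (not along the pixel's ray), 0 where there is no reading.
- eyes.camera_model(name): a dict with "fx", "fy", "cx", "cy" (pixels), "k1" (the pictures are not rectified: a ray, as slopes to the right and down, at radius r is drawn at 1 + k1 r^2 times it, then the intrinsics apply), "position" and "rotation" of the camera in the world. Camera axes: x right, y down, z forward; pixel columns grow to the right and rows downward; lengths in m; the calibration is good to about 2 mm. A picture is of the moment at which its call begins. camera_model takes no time and is no camera call.
- r.finish_job(): hands the job in; it is judged then, once.
The state is a dict: "time": time; "joint_positions": joint angles; "joint_velocities": joint speeds; "effort": joint torques, N m; "eef_pos": TCP position; "ee_rot": TCP orientation; "wrist_force": force on the tool from outside, world axes, zero at the start; "wrist_torque": the same for the moment, N m; "width": opening from 0.0 (shut) to 1.0 (fully open); "grip_force": force on a finger pad.
Only numpy, scipy, OpenCV 4.12 (cv2) and the standard library are available. Lean on these libraries where they do the work, as an engineer would, in place of code of your own. Each camera call takes 0.05 s, during which the arm holds its last target. There are 200 camera calls.

## Task

On the lever stand, slide the block-shaped weight that straddles the lever along it until it is fully home against the stop collar at the fulcrum end. Then, with the lever still down, pull the latch tab sideways against its spring and lift the lever's coupler end off the ball, until there is a clear gap of about 50 mm between the ball's top and the coupler's lower rim. Finish while still holding the lever up, steady, in the gripper, and leave the other things on the bench where they are.

Things in the scene. Friction and masses are not known exactly. Their poses are not given: they have to be found in the camera images.
- stand: Grey-green cast stand, bolted down: base plate 160 (x) x 420 (y) x 22 mm, origin under its middle at table height. At its +y end two cheeks, 66 mm wide over both, 139 mm high, carry the lever's pin at y = 150, z = 115 mm. x lies across the lever, -x towards the robot's side (yaw at most 0.5 rad either way).
- ball_top (a point): Top of the fixed steel ball stud near the stand's -y end (stand frame x 0, y -110, z 121 mm): a 41 mm ball with a flat underside, on a thin neck. The coupler sits on it like a cap.
- lever: Steel load lever with all it carries (weight, latch). Origin on the hinge pin; axes as the stand's when down. Bar 20 mm wide, 28 mm high, runs along its -y, level when down; stop collar 40 to 52 mm from the pin. About 0.5 kg without the sliding weight; falls back if let go.
- coupler (a point): Centre of the flat top of the coupler, the dark steel housing at the lever's outer end: 60 (x) x 64 (y) mm, 260 mm from the pin, 20 mm above the pin axis (135 mm above the table when down). The coupler's lower rim is 42 mm below this point.
- lift (a joint): Angle of the lever about its pin, rad: 0 = down, seated on the ball; grows as the coupler end rises; upper stop 0.5. With the latch closed it rises no more than about 0.02. A 50 mm gap from ball top to coupler rim is about 0.30.
- poise (a joint): Slide of the weight along the lever, m: 0 = near the coupler end, 0.120 = against the stop collar at the fulcrum end (it moves along the stand's +y). It stays where it is left: friction about 2 N. Starts at 0 to 0.06.
- poise_grip (a point): Grip point in the sliding weight, a dark steel block of about 0.35 kg straddling the bar: 36 mm wide across the lever (x), 46 mm along it (y). Its top is 19 mm above this point, with a 20 mm wide, 10 mm high stud on it; the 36 mm wide flanks reach 41 mm below this point. The point is 148 mm above the table when the lever is down.
- latch (a joint): Pull of the spring latch, m: 0 = closed, bolt under the ball's flat underside; grows as the tab is pulled along the stand's -x, across the lever; stop at 0.016. Bolt clear of the ball from about 0.010. The spring pulls it shut: about 4 N at 0, 10 N at 0.016.
- tab_grip (a point): Centre of the latch's upright steel pull tab on top of the coupler: 16 mm thick across the lever (x, the pulling direction), 24 mm along it (y), 25 mm of it above and below this point. 260 mm from the pin, 52 mm above the pin axis, 18 mm to -x of the lever's middle when closed. Held across its thickness it pivots between the fingers as the lever rises; the gripper need not tilt.
- block_under: A round steel reference test block, 60 mm across, 14 mm high, lying on the stand's base plate under the lever; loose, to be left alone. Origin at the centre of its underside.
- block_near: A round steel reference test block, 60 mm across, 14 mm high, on the table on the robot's side of the stand; loose, to be left alone. Origin at the centre of its underside.
- block_square: A square steel test block 50 x 50 x 16 mm on the table on the robot's side of the stand; loose, to be left alone. Origin at the centre of its underside.
- loupe: A small black eyepiece loupe, 42 mm across, 44 mm high, on the robot's side of the stand; loose, to be left alone. Origin at the centre of its underside.
- oil: A small white oil bottle, 42 mm across, 85 mm high, beyond the stand; loose, to be left alone. Origin at the centre of its underside.
- weight: A brass knobbed weight, 52 mm across, 60 mm high, beyond the stand; loose, to be left alone. Origin at the centre of its underside.
- brush: A hand brush lying on the table beyond the stand; loose, to be left alone. Origin at the centre of its underside.

How it is judged:
On the way, in this order (a step that is already met when the one before it is completed fails the run):
1. the weight is against the stop collar at the fulcrum end, lever down (value of joint poise above 0.115 m and value of joint lift below 0.03 rad), for 0.2 s.
2. the latch is pulled open with the lever still down (value of joint latch above 0.008 m and value of joint lift below 0.05 rad), for 0.05 s.
3. the lever is raised off the ball (value of joint lift above 0.24 rad), for 0.2 s.
At the end, for the whole second after the job is handed in: The lever is held up by the gripper's fingers (over 1 N of contact) at 0.24 to 0.42 rad, which is a gap of about 35 to 80 mm over the ball, at rest (under 0.05 rad/s), with the weight within 5 mm of its stop (value of joint lift between 0.24 and 0.42 rad and velocity of joint lift between -0.05 and 0.05 rad/s and value of joint poise above 0.115 m and contact force between the fingers and lever above 1 N); the arm keeps its last pose, push and grip.
It fails at once if a bystander was moved by more than 30 mm (distance of any of block_under, block_near, block_square, loupe, oil, weight, brush from where it was at the start of the episode above 0.03 m).
It also fails if it takes over 48 s, if anything falls off the work surface, if the arm or the gripper's body presses on something with over 40 N, if the wrist force passes 120 N, or if a joint passes its speed limit or range.

## Working session

There is one attempt and no reset: what is moved stays moved. The work goes in short steps, Python scripts to look and compute and a tool call to move; the robot and the scene stay as the last step left them, time stands still between calls to the robot, and variables do not carry over. Pictures are saved under pics/ and viewed, at most 10 in all, crops included, and the job is handed in when it is done.

Besides the shell and the picture viewer there is one more tool, called after ">>>" as a command line: name --pt "numbers of a row" for each row, then --argument value for the rest. send_rows: Moves the arm, as the interface text tells. Shift numbers are shares of 0.04 m and turn numbers shares of 0.15 rad, none past 1 either way. Its arguments: {"type":"object","properties":{"targets":{"type":"array","items":{"type":"array","items":{"type":"number","minimum":-1,"maximum":1}}},"newtons":{"type":"number"}},"required":["targets"]}

```bash
mkdir -p pics; cat > h.py <<'E'
import numpy as np, cv2
from bench import status, eyes, r
def snap(n,tag):
    p,d=eyes.snapshot(n); np.savez(f'{tag}_{n}.npz',p=p,d=d); cv2.imwrite(f'pics/{tag}_{n}.png',p[:,:,::-1]); return p,d
def rays(n,uv):
    m=eyes.camera_model(n); uv=np.atleast_2d(np.array(uv,float))
    x=np.stack([(uv[:,0]-m['cx'])/m['fx'],(uv[:,1]-m['cy'])/m['fy']],1); s=x.copy()
    for _ in range(20): s=x/(1+m['k1']*(s**2).sum(1,keepdims=True))
    return np.array(m['position']), np.c_[s,np.ones(len(s))], np.array(m['rotation'])
def pts(n,uv,z):  # z: depths along axis
    o,s,R=rays(n,uv); return o+(s*np.reshape(z,(-1,1)))@R.T
def plane(n,uv,h):
    o,s,R=rays(n,uv); d=s@R.T; return o+d*((h-o[2])/d[:,2:3])
E
python3 - <<'E'
from h import *
for n in('scene','top'):
    snap(n,'a'); print(eyes.camera_model(n))
print(status.read_state())
E
```

```text
{'fx': 496.9709295165755, 'fy': 496.9709295165755, 'cx': 276.89649888476964, 'cy': 217.12856821882227, 'k1': -0.023278919274307176, 'position': array([1.21385191, 0.18259117, 0.81751442]), 'rotation': array([ 0.54948295,  0.75545364, -0.28478086, -0.21507706])}
{'fx': 394.564801700437, 'fy': 394.564801700437, 'cx': 277.50305305207803, 'cy': 207.36873867828425, 'k1': -0.08623096443898728, 'position': array([ 0.55885368, -0.01906124,  0.91371635]), 'rotation': array([-0.70036404,  0.71326948,  0.00713155,  0.02619169])}
{'time': 0.1, 'joint_positions': array([ 1.23778063,  0.41179653, -0.01275148,  1.59696426,  0.00557289,
        1.13427904, -0.08217424]), 'joint_velocities': array([-0.00033598, -0.00122999,  0.00057785, -0.00225459,  0.00033888,
        0.00171684, -0.001112  ]), 'effort': array([ 4.06231120e-03, -5.89093888e+01,  6.44262247e-01, -2.91708702e+01,
       -5.36722981e-02,  1.44668383e-02,  4.39307939e-05]), 'eef_pos': array([ 0.16346342, -0.60279517,  0.2359059 ]), 'ee_rot': array([ 9.91241703e-01,  1.32058276e-01, -1.22552632e-04, -6.95485442e-04]), 'wrist_force': array([0.14393436, 0.84922872, 1.03582716]), 'wrist_torque': array([0.10004043, 0.01441633, 0.02448679]), 'grip_force': 0.0, 'width': 1.0002814577952321}
```

```bash
sed -i "s/np.array(m\['rotation'\])/Rotation.from_quat(m['rotation']).as_matrix()/; 1a from scipy.spatial.transform import Rotation" h.py
```

```text
(no output)
```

View pics/a_top.png

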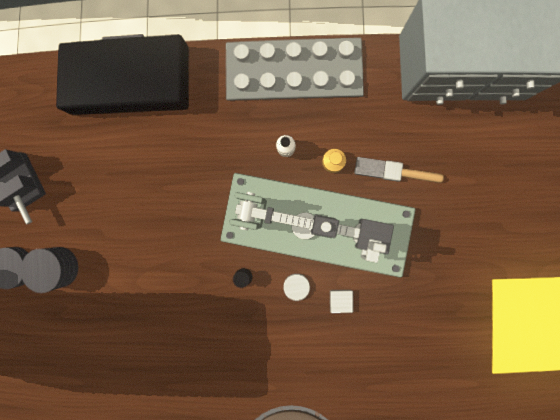

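View pics/a_scene.png

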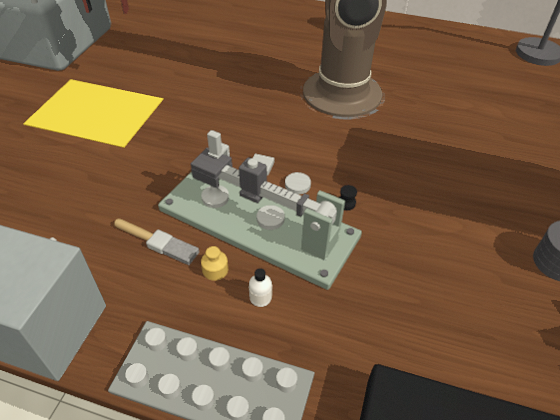

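```bash
cat > m.py <<'E'
from h import *
def cloud(tag,n):
    f=np.load(f'{tag}_{n}.npz'); d=f['d']; v,u=np.nonzero(d>0)
    return pts(n,np.c_[u,v],d[v,u]),np.c_[u,v],f['p'][v,u]
E
python3 - <<'E'
from m import *
P,uv,c=cloud('a','top')
m=(abs(P[:,2]-.022)<.006)&(abs(P[:,0]-.5)<.25)&(abs(P[:,1])<.4)&(c[:,1]>c[:,0].astype(int)+5)
q=plane('top',uv[m],.022)[:,:2]; 
rc=cv2.minAreaRect(q.astype(np.float32)); print(rc, m.sum(), np.median(P[m,2]))
(cx,cy),(w,h),a=rc; B=cv2.boxPoints(rc)
e=B[1]-B[0]; e2=B[2]-B[1]; L=e if np.hypot(*e)>np.hypot(*e2) else e2
L=L/np.hypot(*L); L*=np.sign(L[1]); yaw=np.arctan2(-L[0],L[1]); print('yaw',yaw)
np.savez('stand.npz',c=[cx,cy],yaw=yaw)
X=np.array([L[1],-L[0]])
for n in('top','scene'):
    P,uv,c=cloud('a',n)
    D=P[:,:2]-[cx,cy]; s=np.c_[D@X,D@L,P[:,2]]
    print(n)
    for nm,k in {'tab':(s[:,2]>.15)&(abs(s[:,1]+.11)<.05),'coupler':(abs(s[:,2]-.135)<.005)&(abs(s[:,1]+.11)<.06),'poise':(s[:,2]>.158)&(abs(s[:,1]-.0)<.06),'stud':(s[:,2]>.171)&(abs(s[:,1]-.0)<.06),'cheek/pin':(s[:,2]>.13)&(s[:,1]>.12)&(s[:,1]<.19)}.items():
        k&=abs(s[:,0])<.07
        if k.sum(): print(nm,k.sum(),s[k].min(0).round(3),s[k].max(0).round(3),np.median(s[k],0).round(3),'px',uv[k].mean(0).round(), 'w',np.median(P[k],0).round(3))
E
```

```text
((0.5433505773544312, -0.06546799838542938), (0.4170703887939453, 0.15759395062923431), 77.7806625366211) 8752 0.023222438079774532
yaw -0.2132677
top
tab 147 [-0.027 -0.122  0.157] [-0.011 -0.097  0.197] [-0.018 -0.106  0.192] px [377. 247.] w [ 0.503 -0.165  0.192]
coupler 885 [-0.044 -0.142  0.13 ] [ 0.03  -0.05   0.139] [ 0.004 -0.101  0.136] px [372. 234.] w [ 0.526 -0.167  0.136]
poise 457 [-0.018 -0.031  0.159] [0.018 0.015 0.182] [ 0.    -0.008  0.168] px [325. 226.] w [ 0.542 -0.073  0.168]
stud 92 [-0.009 -0.025  0.171] [0.009 0.007 0.182] [-0.    -0.008  0.178] px [326. 227.] w [ 0.541 -0.074  0.178]
cheek/pin 610 [-0.033  0.12   0.13 ] [0.033 0.177 0.143] [-0.001  0.148  0.138] px [246. 211.] w [0.574 0.08  0.138]
scene
tab 252 [-0.026 -0.123  0.15 ] [-0.006 -0.096  0.193] [-0.01  -0.106  0.175] px [214. 141.] w [ 0.51  -0.166  0.175]
coupler 593 [-0.048 -0.143  0.13 ] [ 0.033 -0.051  0.14 ] [ 0.006 -0.105  0.133] px [210. 162.] w [ 0.527 -0.17   0.133]
poise 339 [-0.017 -0.03   0.158] [0.021 0.016 0.179] [ 0.008 -0.004  0.165] px [252. 167.] w [ 0.549 -0.071  0.165]
stud 70 [-0.007 -0.018  0.171] [0.012 0.003 0.179] [ 0.004 -0.007  0.175] px [252. 163.] w [ 0.546 -0.073  0.175]
cheek/pin 480 [-0.032  0.123  0.13 ] [0.036 0.178 0.141] [0.004 0.151 0.136] px [324. 208.] w [0.579 0.081 0.136]
```

>>> send_rows --pt "1 0.6 0.9 0.2 0 0 0.5" --pt "1 0.67 0.94 0.1 0 0 0.52" --pt "1 0.67 0.94 0.1 0 0 0.52" --pt "1 0.67 0.94 0.1 0 0 0.52" --pt "1 0.67 0.94 0 0 0 0.52" --pt "1 0.67 0.94 0 0 0 0.52" --pt "1 0.67 0.94 0 0 0 0.52" --pt "1 0.67 0.94 0 0 0 0.52" --pt "1 0.67 0.94 0 0 0 0.52" --pt "1 0.67 0.94 0 0 0 0.52" --pt "1 0.67 0.94 0 0 0 0.52" --pt "1 0.67 0.94 0 0 0 0.52" --newtons 20

```text
time: 1.6
eef_pos: [0.4828, -0.1524, 0.2565]
ee_rot: [0.825, 0.565, -0.0, -0.0]
wrist_force: [-0.0, -0.1, 0.7]
width: 1.004
grip_force: 0.0
```

>>> send_rows --pt "1 0.67 0.94 0 0 0 0.52" --pt "1 0.67 0.94 0 0 0 0.52" --pt "1 0 0 0 0 0 0" --pt "1 0 0 0 0 0 0"

```text
time: 2.1
eef_pos: [0.5354, -0.079, 0.2561]
ee_rot: [0.78, 0.626, -0.001, -0.0]
wrist_force: [-1.4, -1.0, -0.2]
width: 0.998
grip_force: 0.0
```

```bash
cat > err.py <<'E'
from h import *
import sys
f=np.load('stand.npz'); a=float(f['yaw'])
def err(x,y,z):
    s=status.read_state(); X=np.array([np.cos(a),np.sin(a)]);Y=np.array([-X[1],X[0]])
    t=np.r_[f['c']+x*X+y*Y,z]; R=Rotation.from_quat(s['ee_rot'])
    T=np.c_[np.r_[Y,0],np.r_[X,0],[0,0,-1]]
    g=min((Rotation.from_matrix(T*[k,k,1])*R.inv() for k in(1,-1)),key=lambda q:q.magnitude())
    D=s['eef_pos'][:2]-f['c']
    print('t',s['time'],'tcp',s['eef_pos'].round(4),'stand',(D@X).round(4),(D@Y).round(4),'shift shares',((t-s['eef_pos'])/.04).round(2),'turn',(g.as_rotvec()/.15).round(2),'F',s['wrist_force'].round(1),'w',s['width'],s['grip_force'],'q',s['joint_positions'].round(2))
err(*map(float,sys.argv[1:4]))
E
python3 err.py 0 -0.0075 0.143
```

```text
t 2.1 tcp [ 0.5354 -0.079   0.2561] stand -0.0049 -0.0149 shift shares [ 0.16  0.16 -2.83] turn [ 0.   -0.01  0.03] F [-1.4 -1.  -0.2] w 0.998440387589875 0.0 q [ 0.49  0.3  -0.54  1.75  0.17  1.14 -0.32]
```

>>> send_rows --pt "1 0.16 0.16 -0.4 0 0 0.03" --pt "1 0 0 -0.8 0 0 0" --pt "1 0 0 -0.8 0 0 0" --pt "1 0 0 -0.6 0 0 0" --pt "1 0 0 -0.23 0 0 0" --pt "1 0 0 0 0 0 0" --pt "1 0 0 0 0 0 0"

```text
time: 2.98
eef_pos: [0.5429, -0.0722, 0.1443]
ee_rot: [0.778, 0.628, 0.0, 0.001]
wrist_force: [0.3, -0.8, 0.7]
width: 0.995
grip_force: 0.0
```

```bash
python3 err.py 0 -0.0075 0.143
```

```text
t 2.975 tcp [ 0.5429 -0.0722  0.1443] stand 0.001 -0.0066 shift shares [-0.03 -0.02 -0.03] turn [ 0.    0.01 -0.  ] F [ 0.3 -0.8  0.7] w 0.994874441524943 0.0 q [ 0.44  0.43 -0.51  1.86  0.26  0.91 -0.4 ]
```

>>> send_rows --pt "0.2 0 0 0 0 0 0" --pt "0.2 0 0 0 0 0 0" --pt "0.2 0 0 0 0 0 0" --pt "0.2 0 0 0 0 0 0" --pt "0.2 0 0 0 0 0 0" --pt "0.2 0 0 0 0 0 0"

```text
time: 3.72
eef_pos: [0.5431, -0.0722, 0.1434]
ee_rot: [0.778, 0.628, 0.001, 0.0]
wrist_force: [4.4, -1.3, -3.1]
width: 0.407
grip_force: 20.0
```

>>> send_rows --pt "0.2 0.056 0.257 0 0 0 0" --pt "0.2 0.056 0.257 0 0 0 0" --pt "0.2 0.056 0.257 0 0 0 0" --pt "0.2 0.056 0.257 0 0 0 0" --pt "0.2 0.056 0.257 0 0 0 0" --pt "0.2 0.056 0.257 0 0 0 0" --pt "0.2 0.056 0.257 0 0 0 0" --pt "0.2 0 0 0 0 0 0" --pt "0.2 0 0 0 0 0 0"

```text
time: 4.85
eef_pos: [0.559, 0.0013, 0.1435]
ee_rot: [0.778, 0.628, 0.001, 0.0]
wrist_force: [6.3, 0.8, -4.3]
width: 0.409
grip_force: 20.0
```

```bash
python3 err.py 0 0.075 0.143
```

```text
t 4.85 tcp [0.559  0.0013 0.1435] stand 0.0012 0.0686 shift shares [ 0.    0.16 -0.01] turn [-0.01  0.01 -0.01] F [ 6.3  0.8 -4.3] w 0.4089116821089577 20.002415478229523 q [ 0.31  0.45 -0.52  1.83  0.27  0.93 -0.54]
```

>>> send_rows --pt "0.2 0 0.09 0 0 0 0" --pt "0.2 0.02 0.09 0 0 0 0" --pt "0.2 0 0 0 0 0 0" --pt "0.2 0 0 0 0 0 0"

```text
time: 5.35
eef_pos: [0.5603, 0.0074, 0.1435]
ee_rot: [0.778, 0.628, 0.001, 0.001]
wrist_force: [9.2, -1.5, -6.2]
width: 0.406
grip_force: 20.0
```

>>> send_rows --pt "0.2 0.01 0.06 0 0 0 0" --pt "0.2 0.01 0.06 0 0 0 0" --pt "0.2 0 0 0 0 0 0" --pt "0.2 0 0 0 0 0 0"

```text
time: 5.85
eef_pos: [0.5608, 0.0093, 0.1435]
ee_rot: [0.779, 0.627, -0.0, 0.002]
wrist_force: [5.7, -9.7, -2.3]
width: 0.406
grip_force: 20.0
```

```bash
python3 err.py 0 0.075 0.143
```

```text
t 5.85 tcp [0.5608 0.0093 0.1435] stand 0.0012 0.0768 shift shares [-0.04 -0.04 -0.01] turn [0.02 0.01 0.01] F [ 5.7 -9.7 -2.3] w 0.40581800157153314 19.998783767223358 q [ 0.29  0.45 -0.52  1.83  0.28  0.93 -0.57]
```

>>> send_rows --pt "0.2 0 0.06 0 0 0 0" --pt "0.2 0 0 0 0 0 0" --pt "0.2 0 0 0 0 0 0"

```text
time: 6.22
eef_pos: [0.5608, 0.0096, 0.1435]
ee_rot: [0.779, 0.627, -0.001, 0.003]
wrist_force: [5.5, -13.7, -2.0]
width: 0.408
grip_force: 20.0
```

>>> send_rows --pt "1 -0.02 -0.06 0 0 0 0" --pt "1 0 0 0 0 0 0" --pt "1 0 0 0 0 0 0" --pt "1 0 0 0 0 0 0" --pt "1 0 0 0.5 0 0 0" --pt "1 0 0 1 0 0 0" --pt "1 0 0 1 0 0 0" --pt "1 -0.2 -0.8 0.3 0 0 0" --pt "1 -0.2 -0.9 0 0 0 0" --pt "1 -0.2 -0.9 0 0 0 0" --pt "1 -0.2 -0.9 0 0 0 0" --pt "1 -0.1 -0.5 0 0 0 0"

```text
time: 7.72
eef_pos: [0.5222, -0.15, 0.2554]
ee_rot: [0.779, 0.627, -0.0, 0.0]
wrist_force: [-0.5, 0.1, -0.1]
width: 1.0
grip_force: 0.0
```

```bash
python3 - <<'E'
from m import *
snap('scene','b');snap('top','b')
f=np.load('stand.npz'); a=float(f['yaw']);X=np.array([np.cos(a),np.sin(a)]);L=np.array([-X[1],X[0]])
for n in('top','scene'):
    P,uv,c=cloud('b',n); D=P[:,:2]-f['c']; s=np.c_[D@X,D@L,P[:,2]]
    for nm,k in {'poise':(s[:,2]>.158)&(s[:,2]<.183)&(abs(s[:,1]-.07)<.045),'stud':(s[:,2]>.171)&(s[:,2]<.183)&(abs(s[:,1]-.07)<.045)}.items():
        k&=abs(s[:,0])<.03
        if k.sum(): print(n,nm,k.sum(),s[k].min(0).round(3),s[k].max(0).round(3),np.median(s[k],0).round(3))
E
python3 err.py -0.018 -0.110 0.162
```

```text
top poise 449 [-0.018  0.052  0.163] [0.018 0.097 0.18 ] [0.    0.074 0.168]
top stud 95 [-0.011  0.065  0.171] [0.013 0.087 0.18 ] [-0.     0.075  0.178]
scene poise 369 [-0.015  0.051  0.158] [0.021 0.099 0.178] [0.008 0.079 0.166]
scene stud 72 [-0.009  0.065  0.172] [0.012 0.085 0.178] [0.003 0.075 0.175]
t 7.825 tcp [ 0.5222 -0.1505  0.2553] stand -0.0027 -0.0876 shift shares [-0.49 -0.47 -2.33] turn [ 0.01 -0.    0.02] F [-0.4 -0.2  0.5] w 0.9993027427626138 0.0 q [ 0.59  0.3  -0.49  1.75  0.16  1.14 -0.17]
```

View pics/b_scene.png

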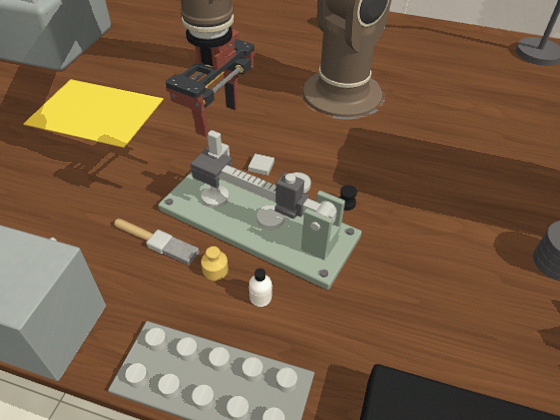

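The picture shows the weight at (290,192) against the collar by the cheeks; the tab at (214,143) is free below the fingers.

>>> send_rows --pt "1 -0.49 -0.47 0 0 0 0.02" --pt "1 0 0 -0.5 0 0 0" --pt "1 0 0 -0.8 0 0 0" --pt "1 0 0 -0.7 0 0 0" --pt "1 0 0 -0.33 0 0 0" --pt "1 0 0 0 0 0 0" --pt "1 0 0 0 0 0 0" --newtons 40

```text
time: 8.7
eef_pos: [0.504, -0.1666, 0.1633]
ee_rot: [0.777, 0.629, 0.0, 0.001]
wrist_force: [-0.2, 0.2, 0.1]
width: 1.0
grip_force: 0.0
```

```bash
python3 err.py -0.018 -0.110 0.162
```

```text
t 8.7 tcp [ 0.504  -0.1666  0.1633] stand -0.017 -0.1071 shift shares [-0.04 -0.07 -0.03] turn [ 0.    0.01 -0.03] F [-0.2  0.2  0.1] w 1.000388663452823 0.0 q [ 0.6   0.37 -0.47  1.88  0.21  0.93 -0.17]
```

>>> send_rows --pt "0.9 -0.04 -0.07 -0.03 0 0 0" --pt "0 0 0 0 0 0 0" --pt "0 0 0 0 0 0 0" --pt "0 0 0 0 0 0 0" --pt "0 0 0 0 0 0 0" --pt "0 0 0 0 0 0 0" --pt "0 0 0 0 0 0 0" --pt "0 0 0 0 0 0 0" --pt "0 0 0 0 0 0 0"

```text
time: 9.82
eef_pos: [0.5024, -0.1698, 0.1611]
ee_rot: [0.777, 0.629, 0.001, 0.001]
wrist_force: [4.6, -0.4, -2.6]
width: 0.181
grip_force: 40.0
```

```bash
python3 err.py -0.032 -0.110 0.162
```

```text
t 9.825 tcp [ 0.5024 -0.1698  0.1611] stand -0.0179 -0.1106 shift shares [-0.34  0.09  0.02] turn [ 0.    0.01 -0.02] F [ 4.6 -0.4 -2.6] w 0.18136581006222913 39.9949049949646 q [ 0.61  0.37 -0.47  1.89  0.21  0.93 -0.17]
```

>>> send_rows --pt "0 -0.09 0.02 0 0 0 0" --pt "0 -0.09 0.02 0 0 0 0" --pt "0 -0.09 0.02 0 0 0 0" --pt "0 -0.07 0.01 0 0 0 0" --pt "0 0 0 0 0 0 0" --pt "0 0 0 0 0 0 0"

```text
time: 10.58
eef_pos: [0.49, -0.1671, 0.1616]
ee_rot: [0.777, 0.629, 0.001, 0.002]
wrist_force: [8.2, -1.5, -5.4]
width: 0.182
grip_force: 40.0
```

```bash
python3 err.py -0.032 -0.110 0.162
```

```text
t 10.575 tcp [ 0.49   -0.1671  0.1616] stand -0.0306 -0.1106 shift shares [-0.03  0.02  0.01] turn [ 0.    0.03 -0.03] F [ 8.2 -1.5 -5.4] w 0.1823402911711123 39.99464213848114 q [ 0.62  0.35 -0.47  1.92  0.2   0.91 -0.16]
```

>>> send_rows --pt "0 -0.03 0.01 0 0 0 0" --pt "0 0 0 0 0 0 0" --pt "0 0.01 0.035 0.16 0 0 0" --pt "0 0.01 0.035 0.16 0 0 0" --pt "0 0.01 0.044 0.16 0 0 0" --pt "0 0.01 0.044 0.16 0 0 0" --pt "0 0 0 0 0 0 0"

```text
time: 11.45
eef_pos: [0.4904, -0.1603, 0.1873]
ee_rot: [0.777, 0.63, 0.001, 0.002]
wrist_force: [9.8, -0.7, -6.9]
width: 0.18
grip_force: 40.0
```

```bash
python3 err.py -0.032 -0.083 0.237
```

```text
t 11.45 tcp [ 0.4904 -0.1603  0.1873] stand -0.0317 -0.1039 shift shares [0.1  0.51 1.24] turn [ 0.01  0.03 -0.03] F [ 9.8 -0.7 -6.9] w 0.17996882080648235 39.99384641647339 q [ 0.62  0.32 -0.49  1.89  0.18  0.97 -0.15]
```

>>> send_rows --pt "0 0.01 0.05 0.16 0 0 0" --pt "0 0.01 0.05 0.16 0 0 0" --pt "0 0.01 0.06 0.155 0 0 0" --pt "0 0.01 0.06 0.155 0 0 0" --pt "0 0.015 0.067 0.15 0 0 0" --pt "0 0.015 0.067 0.15 0 0 0" --pt "0 0.015 0.075 0.15 0 0 0" --pt "0 0.015 0.075 0.15 0 0 0" --pt "0 0.01 0.05 0.08 0 0 0" --pt "0 0 0 0 0 0 0" --pt "0 0 0 0 0 0 0" --pt "0 0 0 0 0 0 0"

```text
time: 12.95
eef_pos: [0.4943, -0.1384, 0.2391]
ee_rot: [0.777, 0.629, 0.001, 0.001]
wrist_force: [9.5, -2.0, -7.2]
width: 0.183
grip_force: 40.0
```

```bash
python3 err.py -0.032 -0.083 0.237; python3 -c "
from h import *
snap('scene','c')
p=cv2.imread('pics/c_scene.png')[90:300,130:410]; cv2.imwrite('pics/c_crop.png',cv2.resize(p,None,fx=2.5,fy=2.5))"
```

```text
t 12.95 tcp [ 0.4943 -0.1384  0.2391] stand -0.0325 -0.0817 shift shares [ 0.   -0.03 -0.05] turn [ 0.    0.02 -0.03] F [ 9.5 -2.  -7.2] w 0.18314886827537036 39.995954632759094 q [ 0.6   0.26 -0.51  1.84  0.14  1.08 -0.17]
```

View pics/c_crop.png

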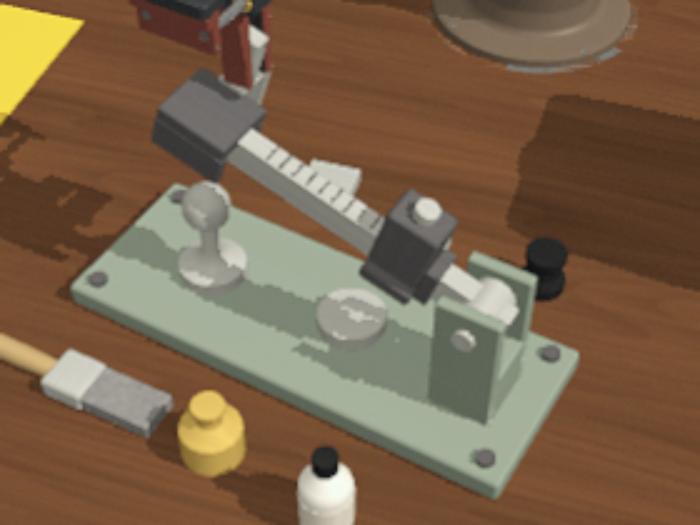

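The lever is up: the coupler is at crop (210,120), well clear of the ball at (207,205), and the weight is still on the collar at (415,245). The TCP rise of 77.5 mm gives a lift of about 0.31. The bystanders look unmoved.

```bash
python3 -c "
from h import *
print(r.finish_job())"
```

```text
the job is handed in; nothing more can be done
None
```

I handed in the job with the weight home against the stop collar and the lever held steady in the gripper at about 0.31 rad, a gap of roughly 50 mm over the ball; the other things looked unmoved in the last picture, and no verdict came back.

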